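# Draw a slat from the chute and lay it in the crate-lid jig

### The arm

A 6-joint arm with a two-finger parallel gripper is mounted at the origin on the work surface. World frame = base frame: x ahead of the robot, y to its left, z up, the work surface at z = 0. Lengths are in m, angles in rad, forces in N, time in s.
With the tool pointing down it reaches from about 0.25 to 0.725 m from the base axis. Payload 4 kg.
Tool frame: the origin (TCP) lies on the centre line of the jaws, within the pads' length; the fingertips stand 22 mm ahead of it and the grasp point (between the pads) lies 3 mm ahead of it; z points along the fingers, y is the line along which they close (so a half turn about z gives the same grasp; the last joint's range is limited). The gripper opens to 85 mm and grips with 20 to 120 N. Pads are 22 mm wide; open, the fingers measure 114 mm over their backs; the gripper's body (76 mm by 85 mm) begins 54 mm behind the grasp point. The pads swing forward as they close: fully open they stand 13 mm farther back than shut.
Start: joints at [-1.233, 0.241, 0.005, 1.335, 0, 1.571], TCP at [0.166, -0.472, 0.253] pointing down, gripper open.
Joint ranges: [-2.72, 2.72], [-1.05, 1.87], [-1.09, 1.28], [-1.99, 2.15], [-1.42, 1.44], [-3.14, 3.14]. Speed limits (rad/s): [2.79, 2.79, 3.14, 3.14, 3.14, 3.14].

### API

Orientations are given as a unit quaternion [x, y, z, w].
In Python, from workcell import bot gives the robot as it stands.
- The arm moves only by the shell command python3 -m inch 'ROWS'. ROWS is JSON, one flat list of numbers, 7 for each row, row after row: the shift along the world's x, y, z in mm, then the turn, a rotation vector about the world's x, y, z in rad, then the opening in per cent of the stroke, from 0 (shut) to 100 (fully open). A call has 1 to 8 rows; each row is the pose to reach, as a shift and turn from the pose commanded when the call began; what a row does not reach only later rows make up. A row lasts 1/12 s, in which the tool goes at most 41.7 mm and 7.16 degrees, less where a joint would pass 70% of its speed; a pose out of reach is approached as far as the arm can. A call with a gripper value outside its range is refused whole. The fingers move at their own pace and stop on an object; the grip force is fixed at half the most. Time passes only in rows, so rows that repeat a pose let the fingers close. It gives the time, the measured TCP pose, the force, the opening and the grip force at its end, in the units of the state.
- bot.get_obs(): the state, without advancing time (a new reading comes with each control period).
- bot.camera(name): name is "side" or "top"; returns the picture (480x640x3 uint8, blue, green, red); there is no depth.
- bot.camera_info(name): a dict with "intrinsics" (3x3 intrinsics, pixels), "distortion" ([k1, k2, p1, p2, k3] as OpenCV has them; the pictures are not rectified), "camera_from_world" (4x4, takes a point from world to camera coordinates). Camera axes: x right, y down, z forward; pixel columns grow to the right and rows downward; lengths in m; the calibration is good to about 2 mm. A picture is of the moment at which its call begins. camera_info takes no time and is no camera call.
- bot.job_done(): hands the job in; it is judged then, once.
Trained networks look in the newest picture that a camera, given by its name, has taken for a name from the list of things; names that differ only in an ending like _2 or _b are one class to them, and where a whole thing is asked for, a point or a joint stands for the part that bears it (a point fixed in the world has none). Each returns a list of dicts, best first, with "confidence" (0 to 1); they miss things now and then, are a little off and sometimes report something else, mostly with a low value. They report only what shows in the picture. A call takes as long as a camera call. They do not tell look-alikes from the thing itself.
- bot.silhouettes(camera, target): "mask" (480x640 bool, what is visible of it) and "uv" ([column, row] in pixels, amid what is visible of it).
- bot.spot_point(camera, target): "uv" ([column, row] in pixels: a listed point, or the origin of a listed thing).
The state is a dict: "clock": time; "joint_pos": joint angles; "joint_vel": joint speeds; "tau": joint torques, N m; "eef_pos": TCP position; "tool_rot": TCP orientation; "ft_force": force on the tool from outside, world axes, zero at the start; "ft_torque": the same for the moment, N m; "grip_width": finger opening in m; "grasp_force": force on a finger pad.
Only numpy, scipy, OpenCV 4.12 (cv2) and the standard library are available. Lean on these libraries where they do the work, as an engineer would, in place of code of your own. Each camera call takes 0.05 s, during which the arm holds its last target. There are 200 camera calls.

### The job

Draw the bottom slat straight out of the slat chute, leaving the slats above it in the chute, and set it down flat on the bench. Take it again by its middle and lay it gently in the empty middle place of the nailing jig, flat on the two battens between the pins and end fences, like the two slats already there. Do not let it drop, and leave the other slats, the pots and the tools where they are.

Things in the scene. Friction and masses are not known exactly. Their poses are not given: they have to be found in the camera images.
- slat_center (a point): Centre (half-way up) of the slat to be drawn: pale pine, 180 (x) x 40 (y) x 12 mm (z), about 45 g, the lowest in the chute. At the start it lies on the chute's riser, underside 30 mm above the bench, its nose standing 45 to 55 mm out under the gate, clear all round, where it can be pinched across its width
- chute: Slat chute fixed to the bench. Origin on the bench under the middle of the stack, z up. Slats lie along x and leave towards its own -x. Base board 198 x 100 x 12 mm; on it a riser 36 mm wide, top at 30 mm. Four blue corner angles, 50 mm over their outsides, the front pair 84 and the rear pair 160 mm high, guide the stack (2 mm play each side). No part of it stands in front of x = -98 mm
- gate (a point): Middle of the lower edge of the chute's front gate, a steel plate 50 mm wide, 4 mm thick (x = -92 to -96 mm of the chute), from 48 to 84 mm above the bench. The 18 mm gap under it passes one slat, not two. When the bottom slat's tail is out, the slats above settle 12 mm down on to the riser by themselves
- upper1_center (a point): Centre of the second slat in the chute (180 x 40 x 12 mm), lying on the bottom slat behind the gate, at x = 0 of the chute; it must stay in the chute
- upper2_center (a point): Centre of the third slat in the chute, on the second; same size, must stay in the chute
- upper3_center (a point): Centre of the top slat in the chute, on the third, its top 78 mm above the bench; same size, must stay in the chute
- jig: Nailing jig for a small crate lid, fixed to the bench: dark board 230 (x) x 250 (y) x 15 mm, origin on the bench under its middle. Two pale lid battens, 36 mm wide, lie along y at x = +46 and -46 mm, top 31 mm above the bench. Three slat places lie along x at y = -76, 0, +76 mm; the outer two are taken. End fences along y, inner faces at x = +94 and -94 mm, 39 mm high
- pin (a point): Tip of one of the jig's steel locating pins (x = +80, y = +28 mm of the jig), 52 mm above the bench. Pins are 10 mm thick with tapered tips; four stand round each place, at x = +80 and -80 mm, 28 mm to either side of its middle line
- place (a point): The jig's empty middle place: where the slat's centre belongs, on the battens, 37 mm above the bench; x along the slat's length (either end may go either way). A slat here has 3 mm play to each pin, 4 mm to each end fence and 36 mm to each neighbouring slat; under its middle, between the battens, 16 mm are free
- laid_left_center (a point): Centre of the slat already lying in the jig's place at y = +76 mm (loose, 180 x 40 x 12 mm, top 43 mm above the bench)
- laid_right_center (a point): Centre of the slat already lying in the jig's place at y = -76 mm (loose, same size)
- pot_maroon: Maroon glazed pot, 74 mm wide, 62 mm high, origin under its middle; bystander
- pot_teal: Teal glazed pot, 72 mm wide, 66 mm high, origin under its middle; bystander
- pot_orange: Orange glazed pot, 74 mm wide, 55 mm high, origin under its middle; bystander
- pot_pink: Pink glazed pot, 70 mm wide, 60 mm high, origin under its middle; bystander
- hammer: Claw hammer lying on the bench near the robot; bystander
- nail_tin: Round steel tin of nails, 68 mm wide, 28 mm high, origin under its middle; bystander
- tape_measure: Yellow tape measure, 66 x 34 x 58 mm, standing on the bench, origin under its middle; bystander
Not all that is in view belongs to the job. What is shaped like the part that bears upper3_center but turquoise is not meant.

How it is judged:
By the outcome, as a careful person would: the job done as asked, in the order asked, and still so for the second after the job is handed in, with the robot touching nothing.
It also fails if it takes over 45 s, if anything falls off the work surface, if the arm or the gripper's body presses on something with over 40 N, if the wrist force passes 120 N, or if a joint passes its speed limit or range.

## Working session

There is one attempt and no reset: what is moved stays moved. The work goes in short steps, Python scripts to look and compute and a shell command to move; the robot and the scene stay as the last step left them, time stands still between calls to the robot, and variables do not carry over. Pictures are saved under pics/ and viewed, at most 10 in all, crops included, and the job is handed in when it is done.

```bash
mkdir -p pics; cat > h.py <<'E'
import numpy as np, cv2
from workcell import bot
def ray(cam,uv):
    i=bot.camera_info(cam);K=np.array(i["intrinsics"]);d=np.array(i["distortion"]);T=np.array(i["camera_from_world"])
    p=cv2.undistortPoints(np.array([[uv]],float),K,d)[0,0]
    R=T[:3,:3];return -R.T@T[:3,3],R.T@np.array([p[0],p[1],1.])
def atz(cam,uv,z):
    o,d=ray(cam,uv);return o+d*(z-o[2])/d[2]
def tri(a,b):
    o1,d1=ray("side",a);o2,d2=ray("top",b);d1/=np.linalg.norm(d1);d2/=np.linalg.norm(d2)
    s=np.linalg.lstsq(np.c_[d1,-d2],o2-o1,rcond=None)[0]
    p,q=o1+s[0]*d1,o2+s[1]*d2
    return (p+q)/2,np.linalg.norm(p-q)
def proj(cam,P):
    i=bot.camera_info(cam);T=np.array(i["camera_from_world"])
    return cv2.projectPoints(np.array(P,float).reshape(-1,3),cv2.Rodrigues(T[:3,:3])[0],T[:3,3],np.array(i["intrinsics"]),np.array(i["distortion"]))[0][:,0]
E
python3 - <<'E'
from h import *
np.set_printoptions(precision=4,suppress=True)
for c in("side","top"): cv2.imwrite(f"pics/{c}0.png",bot.camera(c))
for n in["slat_center","gate","upper3_center","pin","place","laid_left_center","laid_right_center","chute","jig"]:
    r={c:bot.spot_point(c,n) for c in("side","top")}
    print(n,{c:[(np.round(x["uv"],1).tolist(),round(x["confidence"],2)) for x in r[c][:3]] for c in r})
    if r["side"] and r["top"]: print(*tri(r["side"][0]["uv"],r["top"][0]["uv"]))
o=bot.get_obs();print(o["clock"],o["eef_pos"],o["tool_rot"],o["grip_width"])
E
```

```text
slat_center {'side': [([232.3, 355.1], 0.63)], 'top': [([214.2, 222.4], 0.63)]}
[0.5905 0.28   0.0438] 0.002079952586747733
gate {'side': [([245.2, 348.4], 0.93), ([206.1, 360.3], 0.32)], 'top': [([224.3, 228.2], 0.74)]}
[0.5786 0.249  0.0332] 0.002300568631595821
upper3_center {'side': [([197.4, 353.8], 0.88), ([352.9, 181.4], 0.59)], 'top': [([218.9, 327.4], 0.9), ([203.5, 201.5], 0.79)]}
[0.4109 0.29   0.25  ] 0.3497902672676632
pin {'side': [([310.2, 187.3], 0.8)], 'top': [([390.9, 211.1], 0.96), ([314.6, 176.1], 0.22)]}
[ 0.679  -0.2497  0.0539] 0.007256468116360684
place {'side': [([336.3, 197.5], 0.72)], 'top': [([471.7, 314.0], 0.38)]}
[ 0.5479 -0.4947 -0.1274] 0.29325856292987657
laid_left_center {'side': [([319.5, 212.6], 0.67)], 'top': [([366.1, 228.3], 0.62)]}
[ 0.618  -0.1807  0.0449] 0.009909956389471258
laid_right_center {'side': [([354.2, 184.8], 0.65)], 'top': []}
chute {'side': [([204.9, 372.1], 0.81), ([373.6, 308.5], 0.67)], 'top': [([208.1, 206.9], 0.86), ([273.7, 184.2], 0.6), ([389.5, 238.8], 0.33)]}
[ 0.6496  0.3205 -0.012 ] 0.0037515016702833856
jig {'side': [([334.1, 209.9], 0.82)], 'top': [([389.1, 242.6], 0.77)]}
[ 0.604  -0.26   -0.0136] 0.006150445586396152
1.0 [ 0.1657 -0.4717  0.2534] [0.9858 0.1681 0.     0.    ] 0.08517621797711086
```

View pics/side0.png

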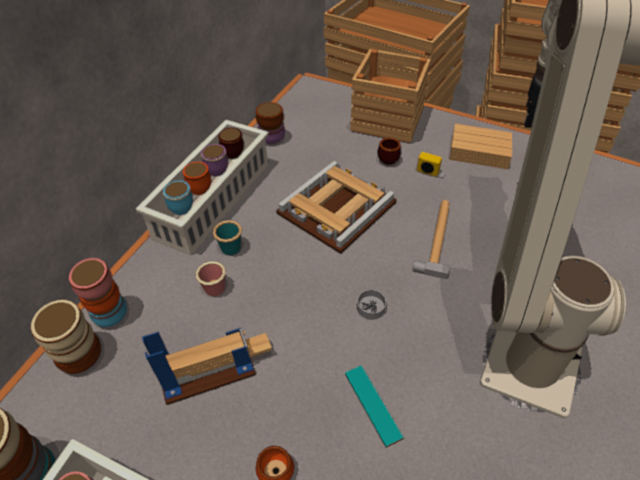

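View pics/top0.png

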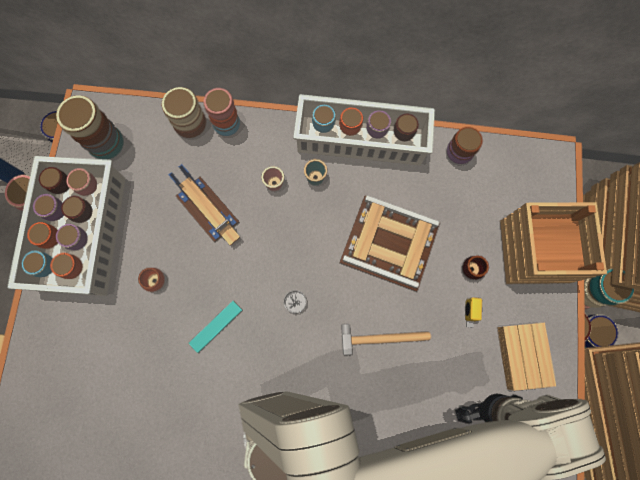

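The side view shows the chute at (205,360) with the slat nose at (262,345), the jig at (337,205) and the turquoise look-alike at (373,405). In the top view the chute is at (205,205) with the nose at (232,238), the jig at (390,242) and the turquoise slat at (216,327). The pale slat under the gate is the one meant. The turquoise one lies loose on the bench, so it is not. I'll confirm this with an enlarged crop.

```bash
python3 - <<'E'
from h import *
s=cv2.imread("pics/side0.png");t=cv2.imread("pics/top0.png")
def crop(im,x,y,w=80,h=60,k=5):
    c=cv2.resize(im[y:y+h,x:x+w],None,fx=k,fy=k,interpolation=cv2.INTER_CUBIC)
    for i in range(0,w,10): cv2.putText(c,str(x+i),(i*k,8),0,.3,(255,255,255),1);cv2.line(c,(i*k,10),(i*k,14),(255,255,255),1)
    for i in range(10,h,10): cv2.putText(c,str(y+i),(0,i*k+3),0,.3,(255,255,255),1)
    return c
a=np.vstack([np.hstack([crop(t,165,160,80,100,4)[:300*4//3],crop(t,335,190,110,100,4)])])
cv2.imwrite("pics/c1.png",a)
b=np.hstack([crop(s,140,325,140,80,3),crop(s,270,160,130,90,3)[:240]])
cv2.imwrite("pics/c2.png",b)
E
```

```text
(no output)
```

View pics/c1.png

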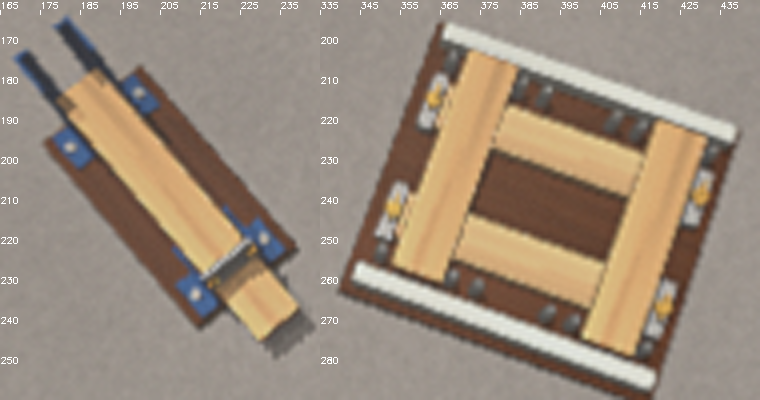

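View pics/c2.png

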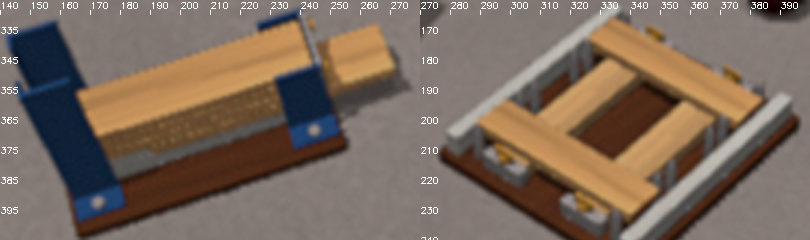

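The crops confirm it: the pale pine nose stands out under the steel gate at top (236,238) and side (262,345). The jig's empty middle place is at top (390,240). Next I fit the chute and jig poses from corners in both views.

```bash
cat > fit.py <<'E'
from h import *
from scipy.optimize import least_squares
np.set_printoptions(precision=4,suppress=True)
t=lambda p:("top",(165+p[0]/4-.375,160+p[1]/4-.375))
tj=lambda p:("top",(335+(p[0]-320)/4-.375,190+p[1]/4-.375))
s=lambda p:("side",(140+p[0]/3-.33,325+p[1]/3-.33))
sj=lambda p:("side",(270+(p[0]-420)/3-.33,160+p[1]/3-.33))
def W(q,P): c,n=np.cos(q[2]),np.sin(q[2]);P=np.asarray(P,float)/1e3;return [q[0]+c*P[0]-n*P[1],q[1]+n*P[0]+c*P[1],q[3]+P[2]]
def fit(obs,q0,name):
    f=lambda q:np.concatenate([proj(c,W(q,P))[0]-uv for (c,uv),P in obs])
    r=least_squares(f,q0,loss="soft_l1");print(name,r.x,"\n",r.fun.reshape(-1,2).round(1).tolist());return r.x
ch=[(t((298,247)),(-98,-50,12)),(t((200,328)),(-98,50,12)),(t((140,66)),(100,-50,12)),(t((46,142)),(100,50,12)),
 (t((100,70)),(90,-20,78)),(t((62,105)),(90,20,78)),(s((78,93)),(90,-20,78)),(s((98,138)),(90,20,78)),(s((347,142)),(-98,50,8))]
q=fit(ch,[.65,.32,.8,0],"chute")
for a,b,y in[((378,25),(300,303),-20),((398,68),(263,341),20)]:
    p,e=tri(s(a)[1],t(b)[1]);c,n=np.cos(q[2]),np.sin(q[2]);d=p-[q[0],q[1],0]
    print("nose corner",y,p,e,"chute frame",[c*d[0]+n*d[1],-n*d[0]+c*d[1]])
jj=[(tj(p),(x,y,43)) for p,x,y in[((468,50),90,96),((518,66),90,56),((443,282),-90,56),((393,265),-90,96),((655,120),90,-56),((708,138),90,-96),((635,358),-90,-96),((582,340),-90,-56)]]
jj+=[(tj(p),(x,y,40)) for p,x,y in[((543,95),80,28),((613,118),80,-28),((476,287),-80,28),((546,314),-80,-28)]]
jj+=[(sj(p),(x,y,43)) for p,x,y in[((478,122),90,96),((505,102),90,56),((632,216),-90,96),((662,185),-90,56),((585,40),90,-56),((610,22),90,-96),((740,123),-90,-56),((763,98),-90,-96)]]
j=fit(jj,[.6,-.26,-.3,0],"jig")
np.save("q.npy",[q,j])
E
python3 fit.py
```

```text
chute [0.6366 0.3133 0.8236 0.0036] 
 [[0.8, 0.6], [-0.1, 0.9], [1.4, 0.2], [-0.2, 0.8], [0.5, -0.1], [-0.5, -0.7], [-7.2, -0.2], [-10.5, 1.2], [3.3, -0.6]]
nose corner -20 [0.5587 0.1978 0.0372] 0.001814075632640902 chute frame [np.float64(-0.1376165643129833), np.float64(-0.02134320984995111)]
nose corner 20 [0.5276 0.2219 0.0352] 0.00028917322152093223 chute frame [np.float64(-0.1411654768397551), np.float64(0.017859048039447108)]
jig [ 0.5984 -0.2605 -0.2463 -0.0033] 
 [[-0.1, -0.0], [-0.3, 0.4], [-0.9, 0.5], [-1.0, 0.1], [0.1, -0.7], [-0.7, -0.7], [-0.5, -0.8], [-0.1, -1.0], [0.9, -0.5], [0.7, -0.1], [0.7, -0.4], [0.9, -0.7], [0.1, 0.8], [1.0, -0.3], [0.5, 0.5], [0.1, 2.2], [0.5, -0.3], [1.0, -1.3], [-0.3, -0.2], [0.6, 0.4]]
```

```bash
sed -i 's/^ (t((100,70)).*$/ (s((347,142)),(-98,50,0)),(s((80,236)),(100,50,0)),(s((398,68)),(-146,20,42)),(s((378,25)),(-146,-20,42)),(t((300,303)),(-146,-20,42)),(t((263,341)),(-146,20,42))]/' fit.py
cat >> fit.py <<'E'
for c,f,a in(("side",s,[(378,25),(398,68)]),("top",t,[(300,303),(263,341)])): print(c,[atz(c,f(x)[1],.042) for x in a])
print("teal slat",[atz("top",u,.01) for u in[(240,302),(193,350)]],"tin",atz("top",(295,302),.02),"pot",atz("top",(273,180),.03))
print(W(q,(-128,0,0)),W(j,(0,0,0)))
E
python3 fit.py
```

```text
chute [ 0.642   0.3166  0.821  -0.0028] 
 [[0.3, -0.5], [-0.5, -0.4], [1.3, -0.8], [-0.3, -0.3], [1.0, 2.9], [0.3, 1.0], [-0.7, -0.5], [0.5, -1.0], [0.4, 0.7], [-0.7, -0.4]]
nose corner -20 [0.5587 0.1978 0.0372] 0.001814075632640902 chute frame [np.float64(-0.1436458671278487), np.float64(-0.01996017229098177)]
nose corner 20 [0.5276 0.2219 0.0352] 0.00028917322152093223 chute frame [np.float64(-0.1472954440634172), np.float64(0.019232842289947427)]
jig [ 0.5984 -0.2605 -0.2463 -0.0033] 
 [[-0.1, -0.0], [-0.3, 0.4], [-0.9, 0.5], [-1.0, 0.1], [0.1, -0.7], [-0.7, -0.7], [-0.5, -0.8], [-0.1, -1.0], [0.9, -0.5], [0.7, -0.1], [0.7, -0.4], [0.9, -0.7], [0.1, 0.8], [1.0, -0.3], [0.5, 0.5], [0.1, 2.2], [0.5, -0.3], [1.0, -1.3], [-0.3, -0.2], [0.6, 0.4]]
side [array([0.5559, 0.2001, 0.042 ]), array([0.5249, 0.2251, 0.042 ])]
top [array([0.5586, 0.1972, 0.042 ]), array([0.5264, 0.2205, 0.042 ])]
teal slat [array([0.3628, 0.172 , 0.01  ]), array([0.2075, 0.289 , 0.01  ])] tin [0.3807 0.0079 0.02  ] pot [0.7494 0.122  0.03  ]
[np.float64(0.5547973100570165), np.float64(0.2228925392479632), np.float64(-0.0028225708545379516)] [np.float64(0.598377749986375), np.float64(-0.2605409326885353), np.float64(-0.0032679964013809333)]
```

```bash
python3 -m inch '[156,279,-10,0,0,0.483,75,156,279,-10,0,0,0.483,75,156,279,-10,0,0,0.483,75,156,279,-10,0,0,0.483,75,156,279,-10,0,0,0.483,75,156,279,-10,0,0,0.483,75,156,279,-10,0,0,0.483,75,156,279,-10,0,0,0.483,75]'
python3 -m inch '[156,279,-40,0,0,0,75,156,279,-40,0,0,0,75,156,279,-40,0,0,0,75,156,279,-40,0,0,0,75,156,279,-40,0,0,0,75,156,279,-40,0,0,0,75,156,279,-40,0,0,0,75,156,279,-40,0,0,0,75]'
```

```text
clock: 1.67
eef_pos: [0.3225, -0.19, 0.2435]
tool_rot: [0.917, 0.4, 0.001, -0.0]
ft_force: [-0.7, -0.5, -1.3]
grip_width: 0.0638
grasp_force: 0.0
clock: 2.33
eef_pos: [0.4789, 0.0894, 0.2029]
tool_rot: [0.916, 0.4, 0.001, -0.0]
ft_force: [1.2, -0.6, -0.2]
grip_width: 0.064
grasp_force: 0.0
```

```bash
python3 -m inch '[39,68,-30,0,0,0,75,77,136,-60,0,0,0,75,77,136,-83,0,0,0,75,77,136,-83,0,0,0,75,77,136,-83,0,0,0,75,77,136,-83,0,0,0,75]'
python3 - <<'E'
from h import *
for c,x,y in(("side",185,300),("top",185,180)):
    im=bot.camera(c); k=5
    o=bot.get_obs();p=np.array(o["eef_pos"])
    C=cv2.resize(im[y:y+90,x:x+80],None,fx=k,fy=k,interpolation=cv2.INTER_CUBIC)
    for z in(p[2],p[2]-.022,.042):
        u=proj(c,[p[0],p[1],z])[0];cv2.circle(C,tuple(int(v) for v in((u[0]-x+.5)*k,(u[1]-y+.5)*k)),3,(0,0,255),-1)
    cv2.imwrite(f"pics/g_{c}.png",C)
cv2.imwrite("pics/g.png",np.hstack([cv2.imread("pics/g_side.png"),cv2.imread("pics/g_top.png")]))
E
```

```text
clock: 2.83
eef_pos: [0.5538, 0.224, 0.1169]
tool_rot: [0.916, 0.4, -0.002, -0.0]
ft_force: [-0.5, -0.9, 0.3]
grip_width: 0.0641
grasp_force: 0.0
```

View pics/g.png

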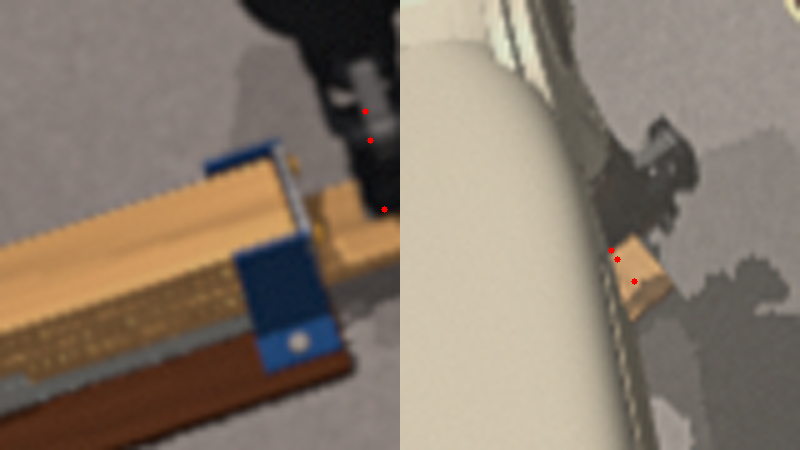

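The TCP axis projects onto the nose in both views (side crop (385,210), top crop (634,281)). It is centred to about 1 mm and sits roughly 18 mm back from the end. Descending and gripping.

```bash
python3 -m inch '[0,0,-30,0,0,0,75,0,0,-50,0,0,0,75,0,0,-62,0,0,0,75,0,0,-70,0,0,0,75,0,0,-70,0,0,0,75,0,0,-70,0,0,0,75]'
python3 -m inch '[0,0,0,0,0,0,35,0,0,0,0,0,0,35,0,0,0,0,0,0,35,0,0,0,0,0,0,35,0,0,0,0,0,0,35,0,0,0,0,0,0,35]'
```

```text
clock: 3.43
eef_pos: [0.5552, 0.2214, 0.0518]
tool_rot: [0.917, 0.398, 0.001, 0.0]
ft_force: [-0.7, -0.0, 0.4]
grip_width: 0.0642
grasp_force: 0.0
clock: 3.93
eef_pos: [0.5557, 0.2225, 0.0525]
tool_rot: [0.917, 0.399, 0.002, 0.0]
ft_force: [-0.8, -1.7, 6.3]
grip_width: 0.0382
grasp_force: 62.4
```

```bash
python3 -m inch '[-5,-5,0,0,0,0,35,-14,-15,0,0,0,0,35,-24,-26,0,0,0,0,35,-34,-37,0,0,0,0,35,-44,-48,0,0,0,0,35,-55,-59,0,0,0,0,35,-65,-70,0,0,0,0,35,-68,-73,0,0,0,0,35]'
python3 - <<'E'
from h import *
cv2.imwrite("pics/p1.png",cv2.resize(bot.camera("side")[260:430,130:390],None,fx=3,fy=3,interpolation=2))
E
```

```text
clock: 4.6
eef_pos: [0.4859, 0.1484, 0.0511]
tool_rot: [0.917, 0.399, 0.0, -0.0]
ft_force: [0.3, 1.5, 1.3]
grip_width: 0.0381
grasp_force: 61.9
```

View pics/p1.png

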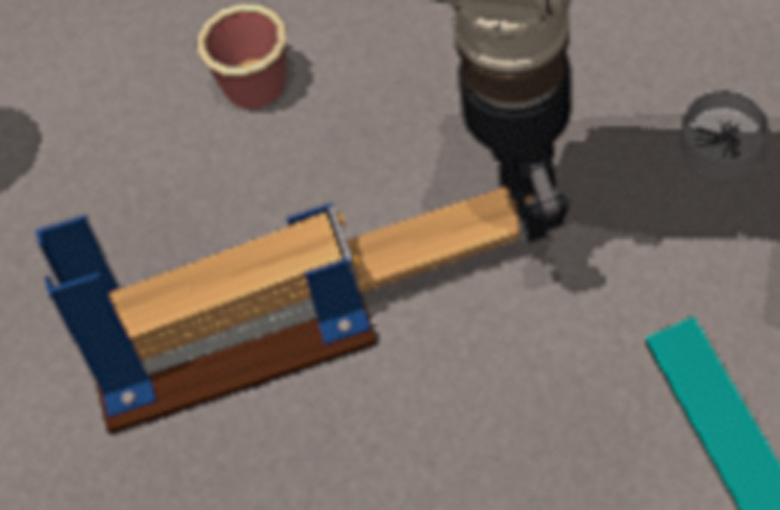

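The picture shows the slat drawn straight out, nose held at crop (535,200), with the other slats still in the chute. I'll continue until the tail is out, then lower.

```bash
python3 -m inch '[-9,-10,0,0,0,0,35,-19,-20,0,0,0,0,35,-29,-31,0,0,0,0,35,-39,-42,0,0,0,0,35,-48,-51,0,0,0,0,35,-53,-57,0,0,0,0,35,-53,-57,0,0,0,0,35,-53,-57,0,0,0,0,35]'
python3 -m inch '[0,0,-6,0,0,0,35,0,0,-12,0,0,0,35,0,0,-17,0,0,0,35,0,0,-21,0,0,0,35,0,0,-24,0,0,0,35,0,0,-24,0,0,0,35]'
python3 - <<'E'
from h import *
cv2.imwrite("pics/p2.png",cv2.resize(bot.camera("side")[260:430,130:390],None,fx=3,fy=3,interpolation=2))
E
```

```text
clock: 5.32
eef_pos: [0.4341, 0.0924, 0.0504]
tool_rot: [0.917, 0.399, 0.0, -0.0]
ft_force: [0.2, 0.1, -1.0]
grip_width: 0.0382
grasp_force: 61.7
clock: 5.82
eef_pos: [0.433, 0.0922, 0.0253]
tool_rot: [0.917, 0.399, -0.001, -0.0]
ft_force: [0.6, 0.1, -0.7]
grip_width: 0.0384
grasp_force: 61.7
```

View pics/p2.png

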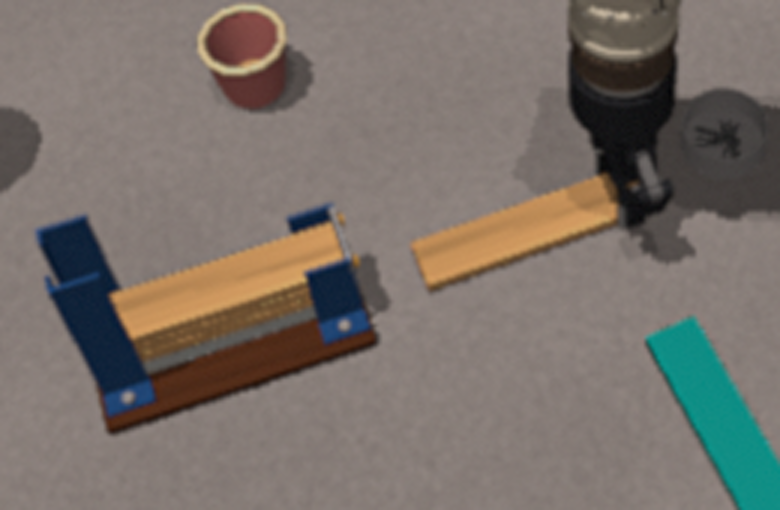

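The slat is fully out, with its tail at crop (425,265), and the three upper slats have settled in the chute. Now lowering to contact.

```bash
python3 -m inch '[0,0,-1,0,0,0,35,0,0,-2,0,0,0,35,0,0,-3,0,0,0,35,0,0,-3.5,0,0,0,35,0,0,-3.5,0,0,0,35]'
python3 -m inch '[0,0,-0.7,0,0,0,35,0,0,-1.4,0,0,0,35,0,0,-1.4,0,0,0,35]'
```

```text
clock: 6.28
eef_pos: [0.4338, 0.0923, 0.0229]
tool_rot: [0.917, 0.399, 0.0, 0.0]
ft_force: [0.4, 0.2, 0.3]
grip_width: 0.0382
grasp_force: 61.7
clock: 6.53
eef_pos: [0.4339, 0.0923, 0.0225]
tool_rot: [0.917, 0.399, 0.0, 0.0]
ft_force: [-2.4, -0.7, 9.4]
grip_width: 0.0382
grasp_force: 62.9
```

```bash
python3 -m inch '[0,0,0.5,0,0,0,45,0,0,1,0,0,0,55,0,0,1,0,0,0,65,0,0,1,0,0,0,70,0,0,1,0,0,0,70]'
python3 -m inch '[0,0,5,0,0,0,70,0,0,20,0,0,0,70,0,0,40,0,0,0,70,0,0,70,0,0,0,70,0,-20,90,0,0,0,70,0,-60,100,0,0,0,70,-10,-100,100,0,0,0,70,-20,-130,100,0,0,0,70]'
python3 - <<'E'
from h import *
np.set_printoptions(precision=4,suppress=True)
for c in("side","top"):
    im=bot.camera(c);cv2.imwrite(f"pics/b_{c}.png",im)
    r=bot.spot_point(c,"slat_center");S=bot.silhouettes(c,"slat_center")
    for x in r[:3]: print(c,x["uv"],x["confidence"],atz(c,x["uv"],.006))
    for x in S[:3]:
        m=x["mask"].astype(np.uint8);k=cv2.findContours(m,0,2)[0]
        if not k: continue
        k=max(k,key=cv2.contourArea)
        P=np.array([atz(c,p[0],.011)[:2]*1000 for p in k],np.float32);print(" sil",x["confidence"],m.sum(),cv2.minAreaRect(P),P.mean(0))
cv2.imwrite("pics/b.png",np.vstack([cv2.resize(cv2.imread(f"pics/b_{c}.png")[y:y+75,x:x+180],None,fx=4,fy=4,interpolation=2) for c,x,y in(("side",220,300),("top",180,200))]))
E
```

```text
clock: 6.95
eef_pos: [0.4337, 0.0923, 0.0223]
tool_rot: [0.917, 0.399, -0.0, -0.0]
ft_force: [0.1, 0.5, 0.6]
grip_width: 0.0599
grasp_force: 0.0
clock: 7.62
eef_pos: [0.4146, -0.0397, 0.1239]
tool_rot: [0.917, 0.399, 0.001, 0.001]
ft_force: [-0.0, -1.2, 0.0]
grip_width: 0.0602
grasp_force: 0.0
side [309.0, 334.0] 0.87 [0.4804 0.1416 0.006 ]
 sil 0.98 1358 ((480.2317810058594, 149.09341430664062), (178.47047424316406, 45.42111587524414), 48.50811767578125) [480.8925 150.6796]
top [250.7, 265.8] 0.83 [0.4759 0.1563 0.006 ]
top [387.0, 333.4] 0.74 [ 0.3204 -0.2735  0.006 ]
 sil 0.97 773 ((479.15545654296875, 146.3580322265625), (181.32188415527344, 41.45796203613281), 48.374267578125) [479.1527 152.0134]
```

View pics/b.png

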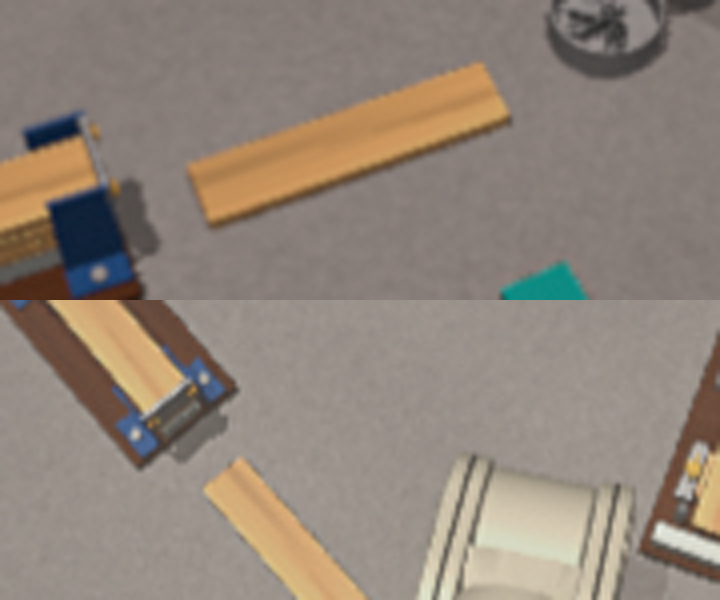

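The slat lies flat on the bench, at side crop (350,145), and both silhouettes give the same centre and yaw. Regrasping at its middle, (0.483, 0.145).

```bash
python3 -m inch '[14,38,0,0,0,0,70,28,76,0,0,0,0,70,42,114,0,0,0,0,70,56,152,-10,0,0,0,70,68,185,-30,0,0,0,70,68,185,-55,0,0,0,70,68,185,-55,0,0,0,70,68,185,-55,0,0,0,70]'
python3 -m inch '[0,0,-15,0,0,0,70,0,0,-30,0,0,0,70,0,0,-41,0,0,0,70,0,0,-45,0,0,0,70,0,0,-45,0,0,0,70]'
```

```text
clock: 8.58
eef_pos: [0.4796, 0.1484, 0.0659]
tool_rot: [0.916, 0.4, -0.003, -0.0]
ft_force: [-0.1, -0.0, 0.7]
grip_width: 0.06
grasp_force: 0.0
clock: 9.0
eef_pos: [0.4814, 0.1468, 0.0227]
tool_rot: [0.917, 0.399, -0.0, -0.0]
ft_force: [-0.4, 1.2, -0.2]
grip_width: 0.0596
grasp_force: 0.0
```

```bash
python3 -m inch '[1,-1,0.5,0,0,0,70,1,-1,0.5,0,0,0,60,1,-1,0.5,0,0,0,50,1,-1,0.5,0,0,0,35,1,-1,0.5,0,0,0,35,1,-1,0.5,0,0,0,35,1,-1,0.5,0,0,0,35,1,-1,0.5,0,0,0,35]'
```

```text
clock: 9.67
eef_pos: [0.4836, 0.1464, 0.0245]
tool_rot: [0.917, 0.399, 0.001, 0.0]
ft_force: [-1.4, -0.9, 5.3]
grip_width: 0.0378
grasp_force: 60.3
```

```bash
python3 -m inch '[0,0,3,0,0,0,35,0,0,10,0,0,0,35,0,0,25,0,0,0,35,0,0,45,0,0,0,35,0,0,70,0,0,0,35,0,0,95,0,0,0,35,0,0,120,0,0,0,35,0,0,125,0,0,0,35]'
python3 -m inch '[8,-30,0,0,0,-0.08,35,18,-70,0,0,0,-0.18,35,28,-105,0,0,0,-0.29,35,38,-140,0,0,0,-0.4,35,48,-175,0,0,0,-0.51,35,57,-205,0,0,0,-0.62,35,57,-205,0,0,0,-0.62,35,57,-205,0,0,0,-0.62,35]'
python3 -c "
from h import *;o=bot.get_obs();print(o['joint_pos'])
for c in('side','top'):
  bot.camera(c)
  for n in('place','jig','pin'):print(c,n,[(x['uv'],round(x['confidence'],2),atz(c,x['uv'],{'place':.037,'jig':0,'pin':.052}[n]).round(4)) for x in bot.spot_point(c,n)[:2]])
print(proj('side',[[.598,-.26,.037],[.598,-.26,0]]),proj('top',[[.598,-.26,.037],[.598,-.26,0]]))"
```

```text
clock: 10.33
eef_pos: [0.4852, 0.147, 0.1528]
tool_rot: [0.917, 0.399, 0.004, 0.0]
ft_force: [0.6, 1.1, 0.4]
grip_width: 0.0382
grasp_force: 60.4
clock: 11.0
eef_pos: [0.5396, -0.0604, 0.1473]
tool_rot: [0.995, 0.099, -0.0, -0.0]
ft_force: [-0.4, -0.2, -1.3]
grip_width: 0.0382
grasp_force: 60.4
[-1.11645600e-01  3.92814936e-01 -6.60567315e-02  1.11281543e+00
  2.56031626e-04  2.83203060e+00]
side place [([337.2, 196.8], 0.87, array([ 0.5997, -0.2634,  0.037 ])), ([327.7, 229.4], 0.44, array([ 0.5702, -0.1421,  0.037 ]))]
side jig [([336.8, 206.5], 0.69, array([ 0.6004, -0.2629,  0.    ]))]
side pin [([310.5, 186.5], 0.6, array([ 0.6769, -0.2547,  0.052 ]))]
top place []
top jig [([392.2, 242.7], 0.91, array([ 0.5984, -0.2683,  0.    ]))]
top pin [([391.1, 213.9], 0.84, array([ 0.6746, -0.2505,  0.052 ])), ([393.0, 243.5], 0.59, array([ 0.5836, -0.2631,  0.052 ]))]
[[337.25484754 197.75264549]
 [337.13092932 207.41431944]] [[391.49100016 239.84326499]
 [389.52067982 242.53170175]]
```

```bash
python3 -m inch '[10,-33,0,0,0,-0.08,35,20,-68,0,0,0,-0.17,35,30,-103,0,0,0,-0.26,35,40,-138,0,0,0,-0.35,35,50,-172,-20,0,0,-0.44,35,59,-200,-40,0,0,-0.444,35,59,-200,-60,0,0,-0.444,35,59,-200,-60,0,0,-0.444,35]'
python3 -m inch '[0,0,0,0,0,0,35,0,0,0,0,0,0,35]'
python3 - <<'E'
from h import *
for c in("side","top"): cv2.imwrite(f"pics/j_{c}.png",bot.camera(c))
cv2.imwrite("pics/j.png",np.hstack([cv2.resize(cv2.imread(f"pics/j_{c}.png")[y:y+100,x:x+130],None,fx=3,fy=4,interpolation=2) for c,x,y in(("side",275,150),("top",330,190))]))
E
```

```text
clock: 12.07
eef_pos: [0.596, -0.2589, 0.0826]
tool_rot: [0.992, -0.122, -0.004, -0.001]
ft_force: [-1.1, 1.4, -1.7]
grip_width: 0.0381
grasp_force: 60.5
clock: 12.23
eef_pos: [0.5991, -0.2577, 0.0888]
tool_rot: [0.993, -0.121, 0.0, -0.0]
ft_force: [0.3, -0.2, 0.3]
grip_width: 0.0385
grasp_force: 60.5
```

View pics/j.png

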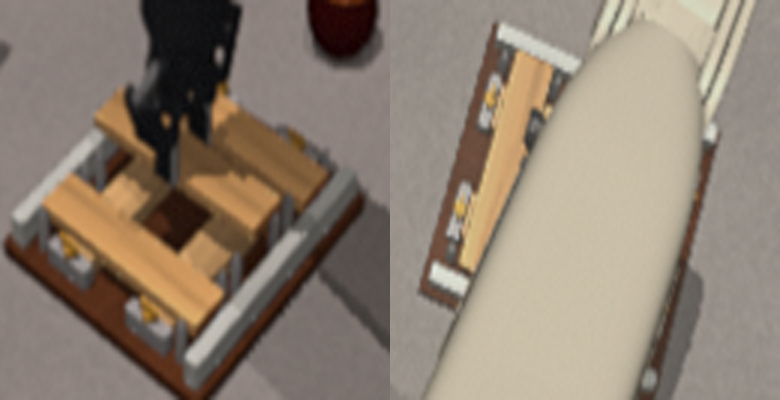

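The side view shows the held slat hovering over the middle place, with corners at crop (95,118), (123,88), (280,200) and (245,232). In the top view the arm hides it. I'll measure the slat against the laid slats in this same side view.

```bash
python3 - <<'E'
from h import *
np.set_printoptions(precision=4,suppress=True)
im=bot.camera("side");z=bot.get_obs()["eef_pos"][2]-.0235+.012
f=lambda x,y:(275+x/3-.33,150+y/4-.375)
def mid(Q,h): P=[atz("side",f(*q),h)[:2] for q in Q];e1=(P[0]+P[1])/2;e2=(P[2]+P[3])/2;d=e1-e2;return (e1+e2)/2,np.arctan2(d[1],d[0]),np.linalg.norm(d)
print("held",mid([(95,118),(123,88),(280,200),(245,232)],z))
L=mid([(44,190),(72,167),(222,295),(192,328)],.043)   # laid left, from the crop
print("left",L)
for n in("slat_center","laid_left_center","laid_right_center"):
    for x in bot.silhouettes("side",n)[:3]: print(n,x["uv"],round(x["confidence"],2),x["mask"].sum())
    print("  pt",[(x["uv"],round(x["confidence"],2),atz("side",x["uv"],z-.006 if n[0]=="s" else .037)) for x in bot.spot_point("side",n)[:3]])
# first picture laid slats via earlier readings
g=lambda p:(270+(p[0]-420)/3-.33,160+p[1]/3-.33)
f=lambda x,y:g((x,y))
A=mid([(478,122),(505,102),(632,216),(662,185)],.043);B=mid([(585,40),(610,22),(740,123),(763,98)],.043);print(A,B,(A[0]+B[0])/2)
E
```

```text
held (array([ 0.5972, -0.249 ]), np.float64(-0.2412210725129381), np.float64(0.17502583777247427))
left (array([ 0.6208, -0.1885]), np.float64(-0.30596373810086347), np.float64(0.18317004579477478))
slat_center [343.0, 191.5] 0.61 654
  pt [([335.5, 185.2], 0.74, array([ 0.6075, -0.2684,  0.0725])), ([208.0, 371.1], 0.27, array([0.6039, 0.3456, 0.0725]))]
laid_left_center [321.1, 211.6] 0.67 885
  pt [([319.5, 215.4], 0.64, array([ 0.6118, -0.1785,  0.037 ]))]
laid_right_center [334.4, 215.3] 0.72 3291
laid_right_center [362.1, 187.3] 0.66 553
  pt [([355.7, 182.9], 0.96, array([ 0.5768, -0.3372,  0.037 ])), ([203.3, 357.5], 0.47, array([0.6476, 0.3102, 0.037 ]))]
(array([ 0.6176, -0.186 ]), np.float64(-0.22610141813326531), np.float64(0.17763994895308563)) (array([ 0.579 , -0.3289]), np.float64(-0.2221260105312539), np.float64(0.17830922707668972)) [ 0.5983 -0.2575]
```

```bash
python3 - <<'E'
from h import *
P=[]
for i in range(10):
    bot.camera("side");o=bot.get_obs();P.append(list(o["eef_pos"])+[2*np.arctan2(o["tool_rot"][1],o["tool_rot"][0])])
print(np.mean(P,0).round(4),np.std(P,0).round(4))
im=cv2.imread("pics/top0.png");sd=cv2.imread("pics/side0.png");j=np.load("q.npy")[1]
from math import cos,sin
def W(P): P=np.array(P,float)/1e3;c,n=cos(-.246),sin(-.246);return [.5985+c*P[0]-n*P[1],-.261+n*P[0]+c*P[1],P[2]]
out=[]
for c,I,x,y in(("side",sd,275,155),("top",im,333,192)):
    k=4;h,w=100,100
    C=cv2.resize(I[y:y+h,x:x+w],None,fx=k,fy=k,interpolation=2)
    L=[[(94*s,-110,39),(94*s,110,39)] for s in(1,-1)]+[[(80*s,28*r,15),(80*s,28*r,52)] for s in(1,-1) for r in(1,-1)]+[[(s*115,-125,15),(s*115,125,15)] for s in(1,-1)]+[[(-115,s*125,15),(115,s*125,15)] for s in(1,-1)]
    for l in L:
        p=((proj(c,[W(a) for a in l])-[x,y]+.5)*k).round().astype(int);cv2.line(C,tuple(map(int,p[0])),tuple(map(int,p[1])),(0,0,255),1)
    out.append(C)
cv2.imwrite("pics/ov.png",np.hstack(out))
E
```

```text
[ 0.5987 -0.2587  0.0879 -0.2432] [0.0001 0.0001 0.0002 0.0001]
```

View pics/ov.png

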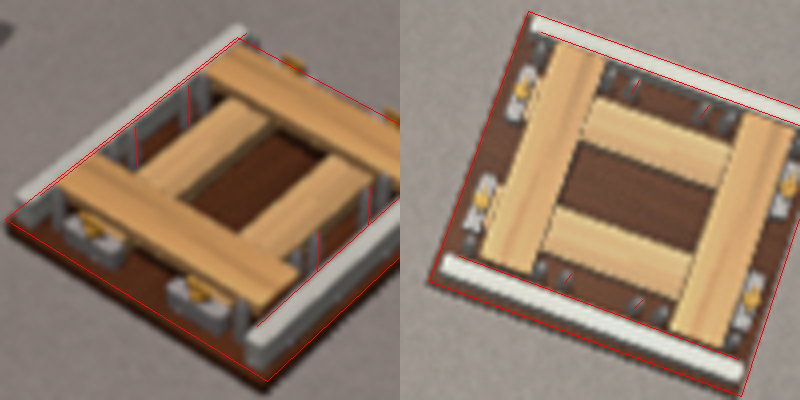

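The red model overlay matches the pins, fences and board edges in both views to about a millimetre, for example top pins at (635,86) and (705,110). So the place is at (0.5985, -0.261), and I need a 2 mm correction in y. Lowering.

```bash
python3 -m inch '[0,-2.3,0,0,0,-0.003,35,0,-2.3,-3,0,0,-0.003,35,0,-2.3,-8,0,0,-0.003,35,0,-2.3,-13,0,0,-0.003,35,0,-2.3,-18,0,0,-0.003,35,0,-2.3,-22,0,0,-0.003,35,0,-2.3,-22,0,0,-0.003,35,0,-2.3,-22,0,0,-0.003,35]'
```

```text
clock: 13.85
eef_pos: [0.5983, -0.2608, 0.0652]
tool_rot: [0.992, -0.123, -0.001, -0.0]
ft_force: [0.2, -1.1, -0.4]
grip_width: 0.0385
grasp_force: 60.5
```

```bash
python3 -m inch '[0,0,-2,0,0,0,35,0,0,-4,0,0,0,35,0,0,-6,0,0,0,35,0,0,-8,0,0,0,35,0,0,-8,0,0,0,35]'
```

```text
clock: 14.27
eef_pos: [0.5984, -0.2609, 0.0574]
tool_rot: [0.992, -0.123, -0.0, -0.0]
ft_force: [-0.0, 0.9, -1.1]
grip_width: 0.0379
grasp_force: 60.5
```

Already inside the pins without contact. Now creeping down.

```bash
python3 -m inch '[0,0,-0.7,0,0,0,35,0,0,-1.4,0,0,0,35,0,0,-2,0,0,0,35,0,0,-2,0,0,0,35]'; python3 -m inch '[0,0,-0.5,0,0,0,35,0,0,-1,0,0,0,35,0,0,-1,0,0,0,35]'
```

```text
clock: 14.6
eef_pos: [0.5987, -0.261, 0.0558]
tool_rot: [0.992, -0.123, -0.0, -0.0]
ft_force: [-0.5, -0.0, -0.1]
grip_width: 0.0382
grasp_force: 60.5
clock: 14.85
eef_pos: [0.5988, -0.2611, 0.0555]
tool_rot: [0.992, -0.123, 0.0, 0.0]
ft_force: [-1.5, 1.4, 4.0]
grip_width: 0.0384
grasp_force: 60.9
```

```bash
python3 -m inch '[0,0,-0.4,0,0,0,35,0,0,-0.4,0,0,0,44,0,0,-0.4,0,0,0,50,0,0,-0.4,0,0,0,56,0,0,-0.4,0,0,0,62,0,0,-0.4,0,0,0,62]'
python3 -m inch '[0,0,4,0,0,0,62,0,0,15,0,0,0,62,0,0,35,0,0,0,62,0,0,65,0,0,0,62,0,0,100,0,0,0,62,-20,20,120,0,0,0,62,-50,50,130,0,0,0,62,-80,80,130,0,0,0,62]'
python3 -m inch '[-35,25,0,0,0,0,62,-65,50,0,0,0,0,62,-95,75,0,0,0,0,62,-125,100,0,0,0,0,62,-140,120,0,0,0,0,62,-140,120,0,0,0,0,62]'
python3 - <<'E'
from h import *
for c in("side","top"):
    im=bot.camera(c);cv2.imwrite(f"pics/f_{c}.png",im)
    for x in bot.silhouettes(c,"slat_center")[:4]:
        k=cv2.findContours(x["mask"].astype(np.uint8),0,2)[0]
        if k:
            P=np.array([atz(c,p[0],.042)[:2]*1000 for p in max(k,key=cv2.contourArea)],np.float32);r=cv2.minAreaRect(P);print(c,round(x["confidence"],2),np.round(r[0]),np.round(r[1]),round(r[2],1))
E
```

```text
clock: 15.35
eef_pos: [0.5986, -0.261, 0.0541]
tool_rot: [0.992, -0.123, -0.0, -0.0]
ft_force: [0.7, -0.1, 0.2]
grip_width: 0.0536
grasp_force: 0.0
clock: 16.02
eef_pos: [0.5223, -0.1835, 0.1886]
tool_rot: [0.992, -0.123, 0.004, 0.001]
ft_force: [0.9, 0.5, 0.3]
grip_width: 0.0528
grasp_force: 0.0
clock: 16.52
eef_pos: [0.3722, -0.0803, 0.1853]
tool_rot: [0.994, -0.111, -0.0, -0.008]
ft_force: [0.0, -0.6, -0.9]
grip_width: 0.0531
grasp_force: 0.0
side 0.86 [ 596. -256.] [ 53. 188.] 78.0
top 0.73 [ 595. -259.] [ 43. 180.] 75.9
top 0.6 [ 408. -514.] [88. 47.] 2.2
top 0.27 [ 590. -257.] [248. 234.] 75.6
```

```bash
python3 -c "
from workcell import bot
print(bot.job_done())"
```

```text
the job is handed in; nothing more can be done
None
```

The bottom slat was drawn from the chute, set flat on the bench, regrasped by its middle and laid in the jig's empty middle place, then handed in (no verdict was returned). The last camera check put it within about 4 mm of the place's centre and in line with the jig, and clock time was about 17 s.

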